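Fit the right blender cup and press it to run

TASK

Look at which drinking vessel stands on the cork coaster: the mint mug calls for the tall mint blender cup, the white espresso cup for the short white one. Take that cup, turn it until its three orange lugs meet the slots in the ring of the blender base, slide it home, and push it well down against the sprung plate that runs the blender; finish still gripping it and keeping it pressed down, not letting go. Leave the other blender cup and everything else standing where it is.

Things in the scene. Friction and masses are not known exactly. Their poses are not given: they have to be found in the camera images.
- tall_cup_mid (a point): tall mint-coloured blender cup, 115 mm tall; this point is on its axis, 57.5 mm above its foot. Stands foot down, as it is fitted. Black collar 60 mm across up to 18 mm; 3 orange lugs at its foot at 0 (own +x), 120, 240 degrees: 9 mm wide, 12 mm tall, reaching 38 mm from the axis. From 22 mm up a plain round body 50 mm across: grip that. About 0.16 kg.
- short_cup_mid (a point): short white blender cup, 85 mm tall; this point is on its axis, 42.5 mm above its foot. Stands foot down, as it is fitted. Black collar 60 mm across up to 18 mm; 3 orange lugs at its foot at 0 (own +x), 120, 240 degrees: 9 mm wide, 12 mm tall, reaching 38 mm from the axis. From 22 mm up a plain round body 50 mm across: grip that. About 0.16 kg.
- ring_mouth (a point): white blender base, 120 mm across, fixed; this point: centre of its ring's top, 89 mm above the table. Ring 63 mm inner, 88 mm outer diameter, 26 mm high, cut through by 3 slots 14 mm wide at 0 (own +x), 120, 240 degrees, orange marks at their outer ends. Any lug fits any slot, 4 degrees of play either way. A cup not turned right rests with its lugs on the ring's top.
- drive_plate (a joint): sprung plate inside the ring, sliding straight down; 0 = up (its top 16 mm below the ring's top), 0.008 m = fully down (24 mm below the ring's top). It takes about 4 N to start moving and 9 N to push fully down; a cup's own weight does not move it. The blender runs beyond about 0.005.
- cork_coaster: brown cork coaster, disc of 110 mm diameter, 6 mm thick, fixed; origin at the centre of its underside
- black_coaster: black rubber coaster of the same size, fixed; the vessel not wanted now stands on it
- mint_mug_mid (a point): mint-coloured mug with a handle, 80x115 mm, 102 mm tall; this point is near its middle, 50 mm above its foot. Leave it alone
- espresso_cup_mid (a point): white espresso cup with a handle, 58x87 mm, 56 mm tall; this point is near its middle, 28 mm above its foot. Leave it alone
- shaker_mid (a point): salt shaker, 44 mm wide, 90 mm tall; bystander, to be left alone; this point is on its axis, half-way up
- spice_jar_mid (a point): spice jar with red lid, 45 mm wide, 106 mm tall; bystander, to be left alone; this point is on its axis, half-way up
- glass_mid (a point): clear drinking glass, 81 mm wide, 91 mm tall; bystander, to be left alone; this point is on its axis, half-way up

How it is judged:
On the way, in this order (a step that is already met when the one before it is completed fails the run):
1. the cup that goes with the vessel on the cork coaster is gripped and lifted clear of the table (((horizontal distance between mint_mug_mid and cork_coaster below 0.07 m and height (world z) of tall_cup_mid above 0.0875 m and contact force between the fingers and tall_cup above 1 N) or (horizontal distance between espresso_cup_mid and cork_coaster below 0.07 m and height (world z) of short_cup_mid above 0.0725 m and contact force between the fingers and short_cup above 1 N))), for 0.2 s.
2. its lugs have meshed: it is upright in the ring, its foot at least 12 mm below the ring's top (((horizontal distance between mint_mug_mid and cork_coaster below 0.07 m and z of tall_cup_mid in the frame of ring_mouth below 0.0455 m and horizontal distance between tall_cup_mid and ring_mouth below 0.005 m and angle between tall_cup_mid's own z axis and vertical below 0.12 rad) or (horizontal distance between espresso_cup_mid and cork_coaster below 0.07 m and z of short_cup_mid in the frame of ring_mouth below 0.0305 m and horizontal distance between short_cup_mid and ring_mouth below 0.005 m and angle between short_cup_mid's own z axis and vertical below 0.12 rad))), for 0.2 s.
At the end, for the whole second after the job is handed in: The cup that goes with the vessel on the cork coaster is meshed in the ring: upright within 0.12 rad, centred within 5 mm, foot at least 19.5 mm below the ring's top, touched by the fingers, drive plate beyond 0.005 m; the other cup upright within 30 mm of its start (((horizontal distance between mint_mug_mid and cork_coaster below 0.07 m and z of tall_cup_mid in the frame of ring_mouth below 0.038 m and horizontal distance between tall_cup_mid and ring_mouth below 0.005 m and angle between tall_cup_mid's own z axis and vertical below 0.12 rad and value of joint drive_plate above 0.005 m and contact force between the fingers and tall_cup above 1 N and distance of short_cup_mid from where it was at the start of the episode below 0.03 m and angle between short_cup_mid's own z axis and vertical below 0.2 rad) or (horizontal distance between espresso_cup_mid and cork_coaster below 0.07 m and z of short_cup_mid in the frame of ring_mouth below 0.023 m and horizontal distance between short_cup_mid and ring_mouth below 0.005 m and angle between short_cup_mid's own z axis and vertical below 0.12 rad and value of joint drive_plate above 0.005 m and contact force between the fingers and short_cup above 1 N and distance of tall_cup_mid from where it was at the start of the episode below 0.03 m and angle between tall_cup_mid's own z axis and vertical below 0.2 rad))); the arm keeps its last pose, push and grip.
It fails at once if the tall cup is moved although it is not the one wanted (horizontal distance between espresso_cup_mid and cork_coaster below 0.07 m and distance of tall_cup_mid from where it was at the start of the episode above 0.04 m).
It fails at once if the short cup is moved although it is not the one wanted (horizontal distance between mint_mug_mid and cork_coaster below 0.07 m and distance of short_cup_mid from where it was at the start of the episode above 0.04 m).
It fails at once if the mug or the espresso cup is pushed 30 mm away or knocked over (distance of any of mint_mug_mid, espresso_cup_mid from where it was at the start of the episode above 0.03 m).
It fails at once if the shaker, spice jar or glass is pushed 30 mm away or knocked over (distance of any of shaker_mid, spice_jar_mid, glass_mid from where it was at the start of the episode above 0.03 m).
It also fails if it takes over 38 s, if anything falls off the work surface, if the arm or the gripper's body presses on something with over 40 N, if the wrist force passes 120 N, or if a joint passes its speed limit or range.

ROBOT

A 7-joint arm with a two-finger parallel gripper is mounted at the origin on the work surface; the furniture and walls round the work are solid. World frame = base frame: x ahead of the robot, y to its left, z up, the work surface at z = 0. Lengths are in m, angles in rad, forces in N, time in s.
With the tool pointing down it reaches from about 0.4 to 0.9 m from the base axis. Payload 5.5 kg.
Tool frame: the origin (TCP) lies midway between the tips of the shut fingers; the grasp point (between the pads) lies 19 mm behind it (manip.grip_depth is the distance from the TCP to the grasp point, in m); z points along the fingers, y is the line along which they close (so a half turn about z gives the same grasp; the last joint's range is limited). The gripper opens to 92 mm and grips with 3 to 60 N. Pads are 19 mm wide; open, the fingers measure 130 mm over their backs; the gripper's body (75 mm by 190 mm) begins 47 mm behind the grasp point.
Start: joints at [-0.898, 0.501, -0.427, 1.55, 0.221, 1.138, -0.21], TCP at [0.259, 0.596, 0.227] pointing down, gripper open.
Joint ranges: [-2.88, 2.88], [-0.31, 2.03], [-1.54, 1.56], [0.2, 2.42], [-1.41, 4.55], [0.19, 2.02], [-2.57, 2.57]. Speed limits (rad/s): [2.57, 2.57, 3.14, 3.14, 3.14, 3.14, 3.14].

INTERFACE

Orientations are given as a unit quaternion [x, y, z, w].
In Python, from bench import manip, effector, viewer gives the robot as it stands. Calls block until the motion is done:
- manip.move_pose(position, orientation): joint-space move of the TCP to a pose.
- manip.servo_line(position, ori=None, vel=0.15): straight line of the TCP; ori=None keeps the orientation; vel is the mean speed in m/s.
- manip.movej(angles): joint-space move.
- effector.open_jaws() and effector.close(f_grip=None): open the fingers fully, or close them until they stop; f_grip is the grip in N (None keeps the last).
- manip.sleep(seconds).
- manip.solve_ik(position, orientation): joint angles nearest the present ones, or None.
- viewer.get_image(name): name is "side" or "top" or "wrist"; returns the picture (400x640x3 uint8, red, green, blue); there is no depth.
- viewer.get_calibration(name): a dict with "vfov" (degrees; the focal length in pixels is half the picture's height over the tangent of half this angle, whatever the lens; pixels are square), "cx", "cy" (the principal point, pixels), "dist_coeffs" ([k1, k2, p1, p2, k3] as OpenCV has them; the pictures are not rectified), "eye" and "attitude" of the camera in the world. Camera axes: x right, y down, z forward; pixel columns grow to the right and rows downward; lengths in m; the calibration is good to about 2 mm. A picture is of the moment at which its call begins: read the wrist's pose just before it. get_calibration takes no time and is no camera call; for the wrist camera it gives the pose at the moment of the call.
A pose or a line that the arm cannot do raises manip.PlanningError and nothing moves.
- manip.hand_in(): hands the job in; it is judged then, once.
Readings, each from a call of its own:
- manip.current_clock(): time.
- manip.current_q(): joint angles.
- manip.current_joint_velocities(): joint speeds.
- manip.current_tau(): joint torques, N m.
- manip.current_tool_pos(): TCP position.
- manip.current_tcp_rot(): TCP orientation.
- manip.current_force(): force on the tool from outside, world axes, zero at the start.
- manip.current_wrist_torque(): the same for the moment, N m.
- manip.current_finger_gap(): finger opening in m.
- manip.current_gripper_force(): force on a finger pad.
Only numpy, scipy, OpenCV 4.12 (cv2) and the standard library are available. Lean on these libraries where they do the work, as an engineer would, in place of code of your own. Each camera call takes 0.05 s, during which the arm holds its last target. There are 200 camera calls.

## Working session

There is one attempt and no reset: what is moved stays moved. The work goes in short steps, each a Python script; the robot and the scene stay as the last script left them, time stands still between calls to the robot, and variables do not carry over. Pictures are saved under pics/ and viewed, at most 10 in all, crops included, and the job is handed in when it is done.

```bash
mkdir -p pics; cat > h.py <<'E'
import numpy as np, cv2
from scipy.spatial.transform import Rotation as R
from bench import manip, effector, viewer
def cam(n):
    c=viewer.get_calibration(n); f=200/np.tan(np.radians(c['vfov'])/2)
    K=np.array([[f,0,c['cx']],[0,f,c['cy']],[0,0,1.]])
    a=np.array(c['attitude'],float)
    M=a if a.shape==(3,3) else R.from_quat(a).as_matrix()
    return K,np.array(c['dist_coeffs'],float),np.array(c['eye'],float),M
def ray(n,px,z,C=None):
    K,d,e,M=C or cam(n)
    u=cv2.undistortPoints(np.array(px,float).reshape(-1,1,2),K,d).reshape(-1,2)
    r=np.c_[u,np.ones(len(u))]@M.T
    return e+r*((np.atleast_1d(z)-e[2])/r[:,2])[:,None]
def proj(n,P,C=None):
    K,d,e,M=C or cam(n)
    return cv2.projectPoints((np.array(P,float).reshape(-1,3)-e)@M,np.zeros(3),np.zeros(3),K,d)[0].reshape(-1,2)
def save(n,name):
    im=viewer.get_image(n); cv2.imwrite('pics/'+name,im[:,:,::-1]); return im
E
python3 - <<'E'
from h import *
for n in('top','side','wrist'):
    print(n,viewer.get_calibration(n)); save(n,n+'1.png')
print(manip.current_tcp_rot(),manip.current_clock(),manip.grip_depth)
E
```

```text
top {'vfov': 49.47303507478153, 'cx': 312.12177465227774, 'cy': 194.90251308794228, 'dist_coeffs': array([-0.10298037,  0.        ,  0.        ,  0.        ,  0.        ]), 'eye': array([0.38480189, 0.12266681, 1.17176758]), 'attitude': array([ 0.71185323, -0.70193126,  0.0147834 , -0.01841034])}
side {'vfov': 49.77632165506406, 'cx': 320.1082133429173, 'cy': 200.51284509652982, 'dist_coeffs': array([-0.03724384,  0.        ,  0.        ,  0.        ,  0.        ]), 'eye': array([ 0.38124333, -0.67466379,  0.74306885]), 'attitude': array([ 0.90075439, -0.04507816,  0.01116352, -0.43183893])}
wrist {'vfov': 65.03324938726058, 'cx': 316.2192214950303, 'cy': 195.01135050297188, 'dist_coeffs': array([-0.06264408,  0.        ,  0.        ,  0.        ,  0.        ]), 'eye': array([0.18287464, 0.63019372, 0.38342621]), 'attitude': array([0.82580204, 0.54239595, 0.08426437, 0.12944939])}
[ 2.03459127e-01  9.79083154e-01 -7.27452300e-04 -1.76942318e-04] 0.15 0.0188
```

View pics/top1.png

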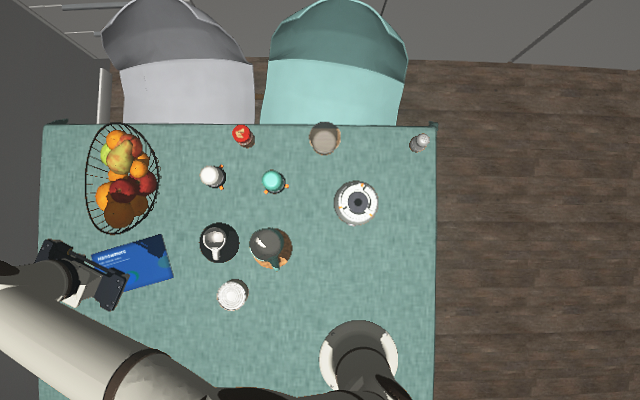

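View pics/side1.png

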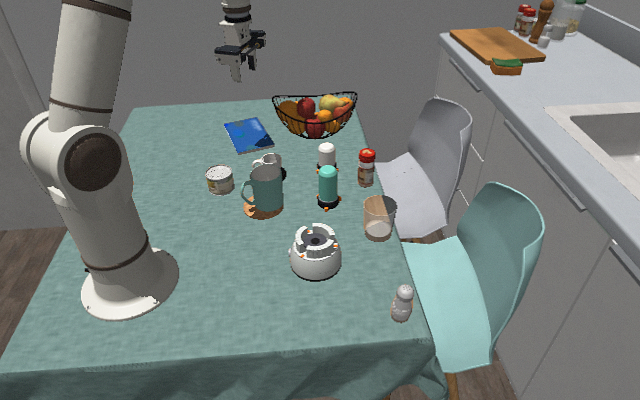

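The mint mug is on the cork coaster (mug at ~(268,247) in the top view), so the tall mint cup (274,181) is wanted. The ring is at (358,203).

```bash
python3 - <<'E'
from h import *
px=[(274,181),(358,202),(211,176),(268,247),(219,242),(242,133),(325,136)]
P=ray('top',px,[.115,.089,.085,.1,.05,.1,.08]); print(P.round(3))
C,B=P[0],P[1]
# hover: camera (tool +x by .083) above cup; try yaw options
for yaw in np.radians(np.arange(0,360,30)):
    q=(R.from_euler('z',yaw)*R.from_quat([1,0,0,0])).as_quat()
    o=[]
    for p in(C,B):
        s=manip.solve_ik([p[0],p[1],.07],q); o.append(None if s is None else np.round(s,2)[[0,4,6]])
    print(int(np.degrees(yaw)+.5),o)
# lugs in top image
im=viewer.get_image('top')
cv2.imwrite('pics/top2.png',cv2.resize(im[150:235,235:395],None,fx=5,fy=5,interpolation=cv2.INTER_CUBIC)[:,:,::-1])
E
```

```text
[[0.467 0.222 0.115]
 [0.419 0.014 0.089]
 [0.48  0.385 0.085]
 [0.305 0.235 0.1  ]
 [0.312 0.368 0.05 ]
 [0.588 0.306 0.1  ]
 [0.586 0.098 0.08 ]]
0 [array([-0.66, -0.14, -1.94]), array([-0.36, -0.18, -1.5 ])]
30 [array([-0.57, -0.06, -1.49]), array([-0.25, -0.1 , -1.05])]
60 [array([-0.49,  0.  , -1.02]), array([-0.19, -0.06, -0.56])]
90 [array([-0.41,  0.07, -0.56]), array([-0.12, -0.02, -0.08])]
120 [array([-0.33,  0.14, -0.1 ]), array([-0.05,  0.03,  0.4 ])]
150 [array([-0.25,  0.21,  0.37]), array([0.02, 0.07, 0.88])]
180 [array([-0.17,  0.28,  0.83]), array([0.09, 0.12, 1.36])]
210 [array([-0.12,  0.33,  1.31]), array([0.16, 0.17, 1.84])]
240 [array([-0.03,  0.42,  1.76]), array([0.25, 0.23, 2.3 ])]
270 [array([0.05, 0.5 , 2.22]), array([-1.12, -1.06, -2.23])]
300 [array([-1.42, -1.13, -2.15]), array([-1.01, -0.82, -1.92])]
330 [array([-1.33, -0.92, -1.79]), array([-0.86, -0.61, -1.6 ])]
```

View pics/top2.png

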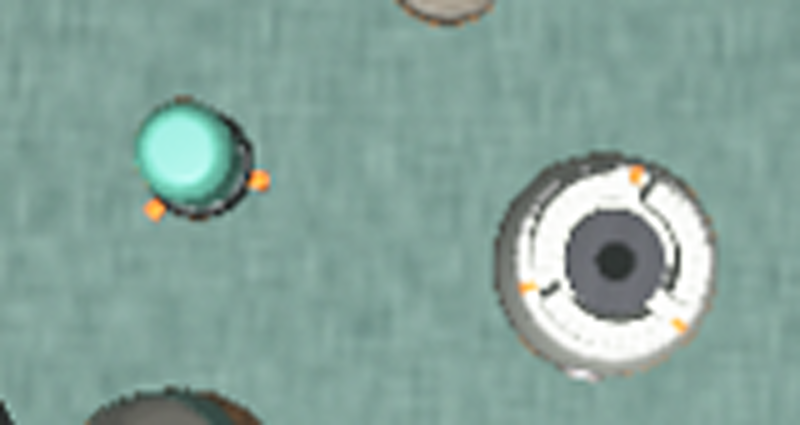

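```bash
cat >> h.py <<'E'
def quat(yaw): return (R.from_euler('z',yaw)*R.from_quat([1,0,0,0])).as_quat()
def hover(c,yaw,z,off=.083):
    x=np.array([np.cos(yaw),np.sin(yaw)])
    p=np.r_[np.array(c)[:2]-off*x,z]; manip.move_pose(p,quat(yaw)); return p
def orange(im,box=None,amin=8):
    h=cv2.cvtColor(im,cv2.COLOR_RGB2HSV); m=cv2.inRange(h,(8,150,120),(24,255,255))
    n,l,s,c=cv2.connectedComponentsWithStats(m)
    return [(c[i].round(1).tolist(),int(s[i,4])) for i in range(1,n) if s[i,4]>=amin]
E
python3 - <<'E'
from h import *
import pickle
D={}
for k,c,yaw in(('ring',[.418,.014],2.2),('cup',[.467,.225],2.2)):
    hover(c,yaw,.2 if k=='ring' else .22); manip.sleep(.3)
    C=cam('wrist'); im=save('wrist',k+'w.png'); D[k]=C
    print(k,manip.current_clock(),C[2],C[3][:,2],proj('wrist',[[c[0],c[1],.089]],C))
    print(orange(im))
pickle.dump(D,open('D.pkl','wb'))
E
```

```text
ring 2.975 [0.41826414 0.01570603 0.35760474] [ 0.17997968 -0.24630075 -0.95233568] [[314.72304489  96.70285227]]
[([269.2, 106.9], 53), ([350.0, 135.9], 46)]
cup 4.2 [0.46752594 0.225077   0.37763198] [ 0.17930734 -0.24725649 -0.95221484] [[315.73459932  94.73703329]]
[([437.4, 2.9], 57), ([318.0, 57.7], 25), ([354.0, 103.2], 10), ([300.7, 111.3], 45), ([179.5, 193.8], 34), ([135.4, 238.2], 9), ([485.3, 295.6], 212)]
```

View pics/ringw.png

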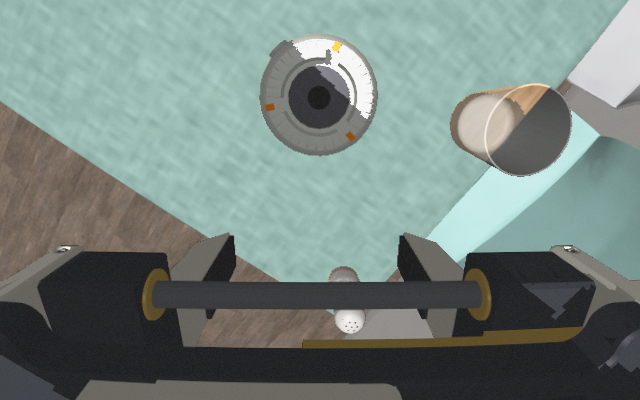

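View pics/cupw.png

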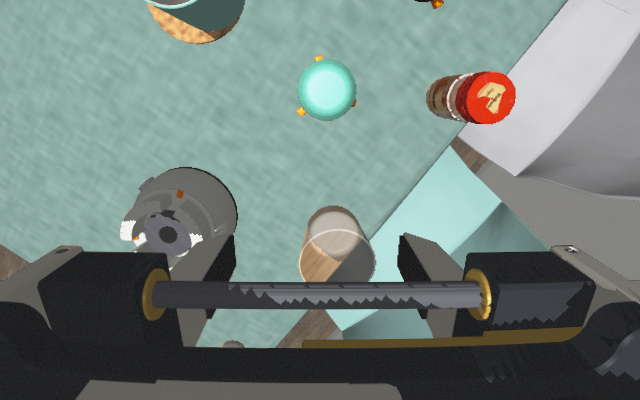

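```bash
cat >> h.py <<'E'
def mint(im,near):
    h=cv2.cvtColor(im,cv2.COLOR_RGB2HSV); m=cv2.inRange(h,(70,90,160),(90,255,255))
    m=cv2.morphologyEx(m,cv2.MORPH_OPEN,np.ones((5,5)))
    n,l,s,c=cv2.connectedComponentsWithStats(m)
    i=min((i for i in range(1,n) if s[i,4]>500),key=lambda i:np.hypot(*(c[i]-near)))
    cn=cv2.findContours((l==i).astype('uint8'),0,1)[0][0]
    return cv2.fitEllipse(cn)
E
python3 - <<'E'
from h import *
import pickle
D=pickle.load(open('D.pkl','rb'))
def rpt(c,P): 
    v=P-c; a=np.degrees(np.arctan2(v[:,1],v[:,0])); print(c.round(4),'r',np.hypot(*v.T).round(4),'mod120',(a%120).round(1))
C=D['ring']
for z in(.089,.063):
    P=ray('wrist',[(269.2,106.9),(336.5,46.5),(350,135.9)],z,C)[:,:2]
    A=np.c_[2*P,np.ones(3)]; c=np.linalg.solve(A,(P**2).sum(1))[:2]; print(z); rpt(c,P)
    rpt(P.mean(0),P)
print('hub',ray('wrist',[(319,97)],.07,C))
C=D['cup']; im=cv2.imread('pics/cupw.png')[:,:,::-1].copy()
e=mint(im,(327,89)); print(e)
c=ray('wrist',[e[0]],.115,C)[0,:2]; ed=ray('wrist',[(e[0][0]+e[1][0]/2,e[0][1])],.115,C)[0,:2]; print('R',np.hypot(*(ed-c)))
rpt(c,ray('wrist',[(318,57.7),(300.7,111.3),(354,103.2)],.009,C)[:,:2])
E
```

```text
0.089
[0.4207 0.0154] r [0.0415 0.0415 0.0415] mod120 [106.7 106.1 106.6]
[0.4209 0.0154] r [0.0416 0.0415 0.0414] mod120 [106.6 106.3 106.5]
0.063
[0.421  0.0154] r [0.0455 0.0455 0.0455] mod120 [106.7 106.1 106.6]
[0.4211 0.0154] r [0.0456 0.0455 0.0454] mod120 [106.6 106.3 106.5]
hub [[0.4211689  0.01589565 0.07      ]]
((324.72991943359375, 88.17718505859375), (53.19935607910156, 58.77460479736328), 22.46582794189453)
R 0.02124268588344621
[0.4699 0.2333] r [0.0346 0.0337 0.0387] mod120 [14.1 19.3 14.6]
```

```bash
python3 - <<'E'
from h import *
import pickle
hover([.470,.231],2.706,.22,.05); manip.sleep(.3)
C=cam('wrist'); im=save('wrist','cupw2.png'); pickle.dump(C,open('C2.pkl','wb'))
u=proj('wrist',[[.470,.231,.06]],C)[0].round().astype(int); print(u,manip.current_clock(),orange(im))
a,b=max(u[0]-60,0),max(u[1]-45,0); print('crop',a,b)
cv2.imwrite('pics/cupw2c.png',cv2.resize(im[b:b+90,a:a+120],None,fx=6,fy=6,interpolation=cv2.INTER_CUBIC)[:,:,::-1])
E
```

```text
[316 129] 5.0083 [([431.2, 57.1], 79), ([327.7, 96.8], 57), ([449.2, 106.1], 57), ([288.5, 130.4], 35), ([138.1, 147.5], 39), ([129.3, 217.4], 12), ([484.9, 283.3], 94), ([486.1, 311.5], 67)]
crop 256 84
```

View pics/cupw2c.png

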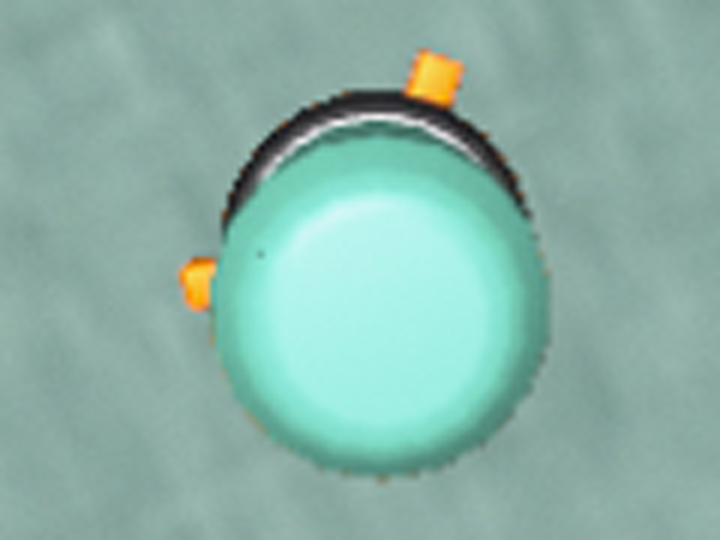

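```bash
python3 - <<'E'
from h import *
import pickle
from scipy.optimize import least_squares
C=pickle.load(open('C2.pkl','rb'))
px=lambda x,y:np.array([256+x/6-.5,84+y/6-.5])
t=np.linspace(0,2*np.pi,361); circ=lambda p,r,z:np.c_[p[0]+r*np.cos(t),p[1]+r*np.sin(t),0*t+z]
def f(p):
    P=lambda q:proj('wrist',q,C)
    lug=lambda k,r,z:[p[0]+r*np.cos(p[2]+k*2.0944),p[1]+r*np.sin(p[2]+k*2.0944),z]
    dc=P([p[0],p[1],.115])[0]
    co=P(circ(p,.030,.018)); bo=np.r_[P(circ(p,.025,.107)),P(circ(p,.025,.1))]
    L=[P(lug(k,.034,.012))[0] for k in range(3)]; E=[P(lug(k,.038,.009))[0] for k in range(3)]
    l1=min(L,key=lambda q:np.hypot(*(q-px(435,78)))); l2=min(E,key=lambda q:np.hypot(*(q-px(181,285))))
    return np.r_[dc-px(382,311),co[:,1].min()-px(0,90)[1],bo[:,0].min()-px(213,0)[0],bo[:,0].max()-px(550,0)[0],bo[:,1].max()-px(0,474)[1],l1-px(435,78),l2-px(181,285)]
for y0 in(10,20):
    s=least_squares(f,[.47,.231,np.radians(y0)],x_scale=[.01,.01,.1],diff_step=1e-4); print(s.x[:2].round(4),np.degrees(s.x[2]),s.fun.round(1))
E
```

```text
[0.4712 0.2337] 15.898756862565225 [-0.2  0.7 -0.9 -1.3  1.   1.   0.2 -0.9  0.4 -0.2]
[0.4712 0.2337] 15.898762971360721 [-0.2  0.7 -0.9 -1.3  1.   1.   0.2 -0.9  0.4 -0.2]
```

```bash
python3 - <<'E'
from h import *
q=quat(2.706); c=np.array([.4712,.2337])
manip.move_pose(np.r_[c,.16],q); manip.servo_line(np.r_[c,.066],vel=.12)
effector.close(f_grip=30); print(manip.current_finger_gap(),manip.current_gripper_force(),manip.current_force())
manip.servo_line(np.r_[c,.20],vel=.15); print(manip.current_tool_pos(),manip.current_force(),manip.current_clock())
b=np.array([.4209,.0154])
manip.move_pose(np.r_[b,.19],quat(2.191)); manip.servo_line(np.r_[b,.166],vel=.08); manip.sleep(.3)
print(manip.current_tool_pos(),manip.current_force(),manip.current_clock(),manip.current_finger_gap())
A=save('side','s2.png'); w=save('wrist','w3.png')
u=proj('side',[[*b,.1]])[0].astype(int); print(u)
a=cv2.resize(A[u[1]-40:u[1]+40,u[0]-50:u[0]+50],None,fx=4,fy=4,interpolation=cv2.INTER_CUBIC)
cv2.imwrite('pics/comb.png',np.hstack([a,cv2.resize(w[30:230,220:420],(320,320))])[:,:,::-1])
E
```

```text
0.04962091112294642 29.927500555641018 [ 0.29343073 -1.26084722  0.8190103 ]
[0.47049029 0.23331025 0.19903473] [-0.31287207  0.08546955 -1.98911564] 8.1333
[0.42125641 0.01546462 0.16639963] [ 0.40424836  0.09810985 -1.06676891] 9.7833 0.04914101528796853
[315 231]
```

View pics/comb.png

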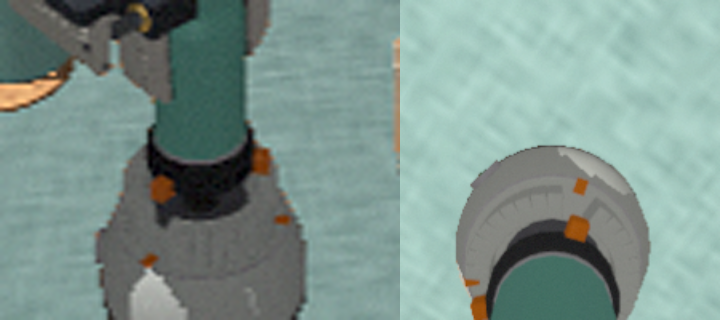

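```bash
cat > down.py <<'E'
from h import *
import sys
x,y,z0,z1,lim=map(float,sys.argv[1:6])
z=z0
while z>z1-1e-6:
    manip.servo_line([x,y,z],vel=.03); f=manip.current_force(); p=manip.current_tool_pos()
    print(round(z,4),p.round(4),f.round(1),manip.current_wrist_torque().round(2))
    if f[2]>lim: break
    z-=.002
print(manip.current_clock())
E
python3 down.py .4209 .0154 .162 .142 12
```

```text
0.162 [0.4206 0.0153 0.1617] [-0.5 -0.1 -1.9] [-0.02  0.06 -0.01]
0.16 [0.4208 0.0154 0.1598] [-0.1  0.8 -1.3] [-0.06  0.03  0.  ]
0.158 [0.4208 0.0154 0.1579] [-0.1 -0.3 -2.2] [-0.04  0.05  0.04]
0.156 [0.4207 0.0154 0.1558] [ 0.4  0.8 -1.7] [-0.02  0.02 -0.01]
0.154 [0.4208 0.0154 0.1539] [-1.1 -0.1 -0.8] [-0.07  0.02  0.04]
0.152 [0.4208 0.0154 0.1519] [-0.   0.4 -2.1] [-0.07  0.06  0.02]
0.15 [0.4208 0.0154 0.1499] [ 0.6  0.3 -2.1] [-0.08  0.08 -0.03]
0.148 [0.4208 0.0154 0.1479] [-0.  -0.6 -1.3] [-0.02  0.02 -0.03]
0.146 [0.4208 0.0154 0.1459] [ 0.5 -0.2 -1.5] [-0.05  0.03  0.04]
0.144 [0.4208 0.0154 0.1439] [ 0.7 -0.7 -1.7] [-0.05  0.   -0.05]
0.142 [0.4208 0.0154 0.1419] [-0.2  0.2 -1.8] [-0.07  0.02 -0.02]
12.6667
```

Meshed without resistance; now press onto the plate.

```bash
python3 down.py .4209 .0154 .140 .130 15
```

```text
0.14 [0.4208 0.0154 0.1399] [ 0.1 -0.3 -1.9] [-0.02  0.01  0.07]
0.138 [0.4212 0.0154 0.1382] [0.3 0.1 2.4] [-0.11  0.16  0.03]
0.136 [0.4212 0.0154 0.1362] [-1.4 -0.5  3.8] [-0.09  0.1  -0.04]
0.134 [0.4212 0.0154 0.1341] [-1.7 -0.7  4.3] [-0.14  0.1  -0.01]
0.132 [0.4212 0.0154 0.1322] [-1.1  0.3  7.3] [-0.1   0.1  -0.01]
0.13 [0.421  0.0151 0.1305] [-2.7 -0.6  9.9] [-0.33  0.58 -0.02]
14.1667
```

```bash
python3 - <<'E'
from h import *
manip.sleep(.8); print(manip.current_tool_pos(),manip.current_force(),manip.current_gripper_force())
A=save('side','s4.png')
cv2.imwrite('pics/s4c.png',cv2.resize(A[130:290,180:440],None,fx=3,fy=3)[:,:,::-1])
E
```

```text
[0.42097403 0.01513389 0.13049386] [-2.268486   -1.02204566  9.19993786] 29.98565498739481
```

View pics/s4c.png

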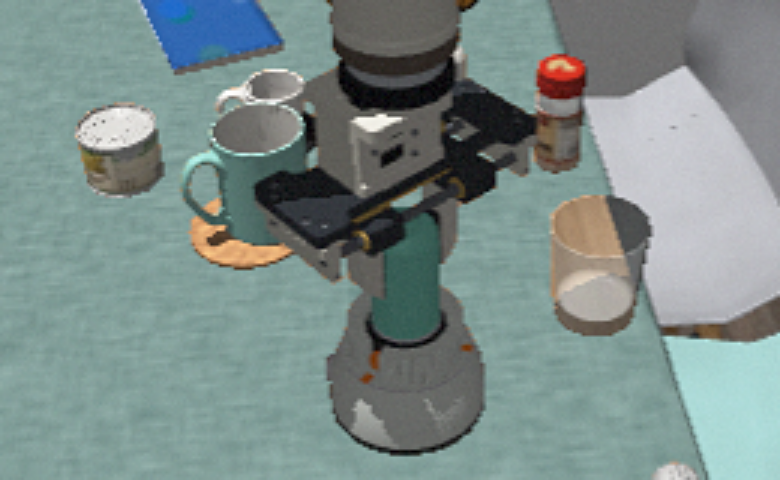

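The cup sits deep in the ring, collar just level with the ring top (crop ~(405,330)), lug in its slot; the other things in view stand undisturbed.

```bash
python3 -c "
from bench import manip
print(manip.hand_in())"
```

```text
the job is handed in; nothing more can be done
None
```

I handed the job in with the tall mint cup (the mint mug was on the cork coaster) meshed in the ring, still gripped at about 30 N and pressed down about 8 mm, which should be the drive plate's full travel; the hand-in gave no verdict.

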